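# Clamp a carbon sample in the test jig

### The arm

A 7-joint arm with a two-finger parallel gripper is mounted at the origin on the work surface. World frame = base frame: x ahead of the robot, y to its left, z up, the work surface at z = 0. Lengths are in mm, angles in rad, forces in N, time in s.
With the tool pointing down it reaches from about 400 to 900 mm from the base axis. Payload 5.6 kg.
Tool frame: the origin (TCP) lies midway between the tips of the shut fingers; the grasp point (between the pads) lies 19 mm behind it; x points along the fingers, y is the direction in which the jaws open and shut, and the axes are right-handed (so a half turn about x gives the same grasp; the last joint's range is limited). The gripper opens to 92 mm and grips with 3 to 60 N. Pads are 20 mm wide; open, the fingers measure 128 mm over their backs; the gripper's body (75 mm by 189 mm) begins 69 mm behind the grasp point.
Start: joints at [-0.043, 0.468, -0.012, 1.603, 0.006, 1.071, -0.056], TCP at [650.007, -0.044, 214.592] pointing down, gripper open.
Joint ranges: [-2.53, 2.53], [-0.31, 2.02], [-1.57, 1.55], [0.28, 2.44], [-1.29, 4.43], [0.15, 1.84], [-2.92, 2.92]. Speed limits (rad/s): [2.57, 2.57, 3.14, 3.14, 3.14, 3.14, 3.14].

### API

Orientations are given as a rotation vector (axis times angle).
In Python, from cell import robot, grip, kin, viewer gives the robot as it stands. Calls block until the motion is done:
- robot.movep(position, orientation): joint-space move of the TCP to a pose.
- robot.servo_line(position, feed=150, rotation=None): straight line of the TCP; rotation=None keeps the orientation; feed is the mean speed in mm/s.
- robot.goto_joints(angles): joint-space move.
- grip(opening, newtons=None): opening from 0.0 (shut) to 1.0 (fully open); newtons is the grip in N (None keeps the last); returns when the fingers have stopped.
- robot.hold(seconds).
- kin.ik(position, orientation): joint angles nearest the present ones, or None.
- robot.observe(): the state.
- viewer.read_camera(name): name is "scene" or "side" or "wrist"; returns the picture (420x560x3 uint8, red, green, blue); there is no depth.
- viewer.camera_info(name): a dict with "camera_matrix" (3x3 intrinsics, pixels), "k1" (the pictures are not rectified: a ray, as slopes to the right and down, at radius r is drawn at 1 + k1 r^2 times it, then the intrinsics apply), "R" (3x3) and "t" (3): a world point X has camera coordinates R X + t. Camera axes: x right, y down, z forward; pixel columns grow to the right and rows downward; lengths in mm; the calibration is good to about 2 mm. A picture is of the moment at which its call begins: read the wrist's pose just before it. camera_info takes no time and is no camera call; for the wrist camera it gives the pose at the moment of the call.
A pose or a line that the arm cannot do raises robot.IKError and nothing moves.
- robot.job_done(): hands the job in, once; it reports no verdict.
Trained networks look in the newest picture that a camera, given by its name, has taken for a name from the list of things; names that differ only in an ending like _2 or _b are one class to them, and where a whole thing is asked for, a point or a joint stands for the part that bears it (a point fixed in the world has none). Each returns a list of dicts, best first, with "confidence" (0 to 1); they miss things now and then, are a little off and sometimes report something else, mostly with a low value. They report only what shows in the picture. A call takes as long as a camera call. They do not tell look-alikes from the thing itself.
- viewer.silhouettes(name, camera): "mask" (420x560 bool, what is visible of it).
- viewer.pinpoint(name, camera): "at" ([x, y, z] in mm, in the coordinates of the camera as it stood for that picture, good to about 4 mm: a listed point, or the origin of a listed thing).
The state is a dict: "t": time; "joints": joint angles; "joint_velocities": joint speeds; "joint_torque": joint torques, N m; "tcp_pos": TCP position; "tcp_rot": TCP orientation; "contact_force": force on the tool from outside, world axes, zero at the start; "wrist_torque": the same for the moment, N m; "grip_width": opening from 0.0 (shut) to 1.0 (fully open).
Only numpy, scipy, OpenCV 4.12 (cv2) and the standard library are available. Lean on these libraries where they do the work, as an engineer would, in place of code of your own. Each camera call takes 0.05 s, during which the arm holds its last target.

### The job

Lay the long square carbon bar in the two saddles of the plywood test jig, then flip the jig's cam lever over its high point until it snaps closed and the bar is pressed end-on between the steel contacts. Carbon is brittle: grip the bar gently (it cracks at 60 N) and set it down, don't drop it. Leave the other two samples, the tin and the bowl where they are.

Things in the scene. Friction and masses are not known exactly. Their poses are not given: they have to be found in the camera images.
- bar_center (a point): Centre of the bar to be tested: the long square bar of matt black carbon, 120 long x 28 x 28 mm, about 0.17 kg, lying loose on the bench. Its x axis runs along its length, z up; the grasp is 28 mm wide, across its y axis. It cracks if gripped with more than 60 N (each finger; 120 N over both), or if dropped from 20 mm or higher.
- short_bar: A bystander: square bar of the same black carbon, only 70 x 28 x 28 mm; origin under its centre, x along its length. Not to be moved.
- flat_bar: A bystander: flat black carbon bar 120 x 45 x 12 mm; origin under its centre, x along its length. Not to be moved.
- tin: A bystander: open brass-coloured sheet-metal tin, 75 x 150 x 50 mm high, origin under its centre. Not to be moved.
- bowl: A bystander: white plastic bowl, 160 mm across, 65 mm high, origin under its centre. Not to be moved.
- jig: The test jig, fixed to the bench: plywood board 110 (its x) x 320 (its y) x 18 mm; origin under the board's centre, z up. At its +y end the cam lever in a dark steel housing (56 mm wide in x, y 55 to 115 mm, 76 mm high); at its -y end a fixed steel contact block; between them two grey U-shaped saddles at y = -108 and -22 mm. The bar lies along its y.
- cradle (a point): Jig centre line at the saddle floors' height (40 mm over the bench), about midway between the contacts, 144 mm apart when open; axes as the jig's. The centre of the bar's underside is laid here, bar along jig y, either way round. Each saddle: 12 mm thick (y), cheeks 8 mm thick, 14 mm above its floor, 40 mm apart inside. Between the saddles 74 mm are open for fingers, down to the board.
- jaw: Moving steel contact, a plate 36 wide x 30 high x 8 mm thick; origin at its centre. Lever open: its face stands at jig y = 14 mm. Closing the lever drives it 29 mm towards -y on a spring (1.5 N per mm): it slides the bar against the fixed contact (bar centre then at jig y = -70 mm) and presses it with about 8 N.
- fixed_contact (a point): Centre of the contact face of the fixed steel block, jig y = -130 mm; the block is 60 mm wide (x), 20 mm thick, its top 78 mm over the bench. Axes as the jig's.
- lever_pivot (a point): Pivot of the cam lever, 62 mm over the bench; the lever swings about the jig's x axis through this point. Axes as the jig's.
- lever_grip (a point): Grip point on the lever, 85 mm from the pivot, in the black plastic handle, a square bar 22 x 22 mm from 50 to 120 mm from the pivot; below it a steel shank 14 mm wide (x) by 10 mm. Open, the lever's top stands 168 mm over the bench. Pinch it firmly (50 N) from above across the jig's x; it turns between the fingers as it is swung.
- lever (a joint): Cam lever angle, rad. 0 = open, leaning 0.65 from upright to jig +y (away from the bar); grows as the handle swings up and over to -y: lean towards +y = 0.65 - angle. High point at 1.3: before it the spring pushes back (up to 0.9 N m, 11 N at the grip point), past it the spring snaps it to the closed stop at 1.75, over the bar and clear of it. Starts at 0.
There are look-alikes about, which are no part of the job. What is shaped like the part that bears bar_center but red is not meant.

How it is judged:
By the outcome, as a careful person would: the job done as asked, in the order asked, and still so for the second after the job is handed in, with the robot touching nothing.
It also fails if it takes over 54 s, if anything falls off the work surface, if the arm or the gripper's body presses on something with over 40 N, if the wrist force passes 120 N, or if a joint passes its speed limit or range.

## Working session

There is one attempt and no reset: what is moved stays moved. The work goes in short steps, each a Python script; the robot and the scene stay as the last script left them, time stands still between calls to the robot, and variables do not carry over. Pictures are saved under pics/ and viewed, and the job is handed in when it is done.

```bash
ls; mkdir -p pics
python3 - <<'E'
from cell import robot, grip, kin, viewer
import cv2
for c in ["scene","side","wrist"]:
    im=viewer.read_camera(c); cv2.imwrite(f"pics/{c}0.png",im[:,:,::-1])
    i=viewer.camera_info(c); print(c,i)
print(robot.observe())
E
```

```text
pics
scene {'camera_matrix': array([[484.8445775 ,   0.        , 285.86970132],
       [  0.        , 484.8445775 , 214.43410227],
       [  0.        ,   0.        ,   1.        ]]), 'k1': -0.11736685670337188, 'R': array([[-0.1299599 ,  0.99141877, -0.01411576],
       [ 0.84894664,  0.10390639, -0.51816317],
       [-0.51224997, -0.07932396, -0.85516529]]), 't': array([ -34.42018421, -353.22278792, 1795.12277274])}
side {'camera_matrix': array([[428.34975684,   0.        , 278.74481305],
       [  0.        , 428.34975684, 209.15771387],
       [  0.        ,   0.        ,   1.        ]]), 'k1': -0.05843741051186131, 'R': array([[-0.93077785, -0.3655811 , -0.00174642],
       [-0.17889169,  0.45961802, -0.86991324],
       [ 0.31882652, -0.80938356, -0.49320169]]), 't': array([ 469.80280128,  127.28921887, 1263.5679994 ])}
wrist {'camera_matrix': array([[337.0026611 ,   0.        , 277.8392011 ],
       [  0.        , 337.0026611 , 212.42468595],
       [  0.        ,   0.        ,   1.        ]]), 'k1': -0.053202462477734636, 'R': array([[ 9.99997563e-01,  6.35313938e-04, -2.1144
[... 191 characters left out ...]

{'t': 0.15, 'joints': array([-0.04303337,  0.46816247, -0.01160458,  1.60334827,  0.00602486,
        1.07142621, -0.05630005]), 'joint_velocities': array([-0.00129607, -0.00348267,  0.00048051, -0.0032575 , -0.00030086,
       -0.00107841, -0.0012617 ]), 'joint_torque': array([ 5.41294467e-04, -5.20952761e+01, -1.22385321e-02, -2.43975341e+01,
       -5.66028839e-02,  1.53196411e-02,  8.68381130e-05]), 'tcp_pos': array([ 6.49577580e+02, -4.71263133e-02,  2.13893663e+02]), 'tcp_rot': array([ 1.20850584,  1.21006137, -1.21023204]), 'contact_force': array([-0.00357266, -0.65744215, -0.31269831]), 'wrist_torque': array([ 0.00761533,  0.015671  , -0.02864922]), 'grip_width': 1.0005587691066102}
```

View pics/scene0.png

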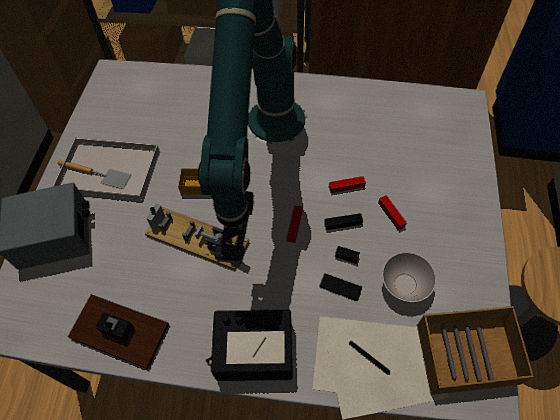

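View pics/side0.png

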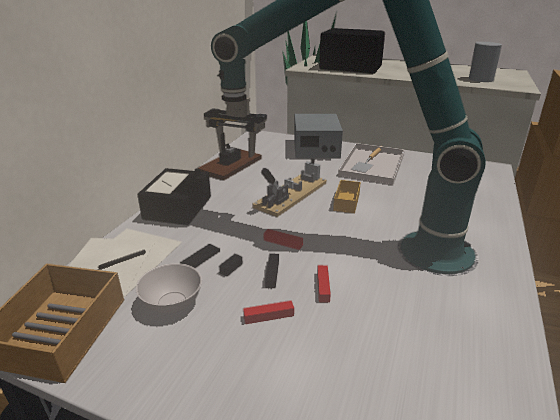

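View pics/wrist0.png

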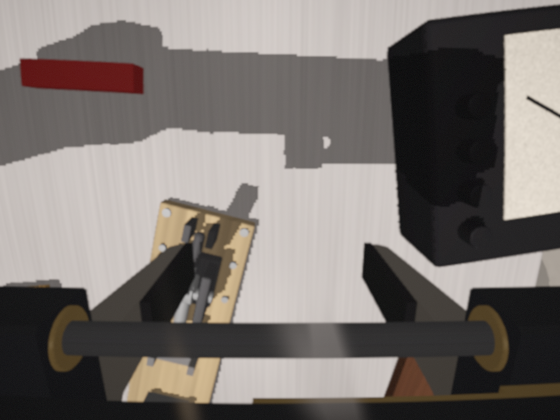

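Scene picture: three black candidates: (343,222), a long square bar; (347,255), a short bar; (341,286), a flat wide bar. Red look-alikes are at (347,184), (392,211) and (295,223). The black one at (343,222) fits. The jig runs from (155,215) to (245,255), with the lever at its right end.

```bash
cat > h.py <<'E'
from cell import robot, grip, kin, viewer
import numpy as np, cv2
def w(p,i): return i["R"].T@(np.array(p)-i["t"])
def proj(X,i):
    X=np.atleast_2d(X); c=X@i["R"].T+i["t"]; s=c[:,:2]/c[:,2:]; r2=(s**2).sum(1,keepdims=True)
    s=s*(1+i["k1"]*r2); K=i["camera_matrix"]; return s*[K[0,0],K[1,1]]+K[:2,2]
def pix(uv,i,z):
    K=i["camera_matrix"]; d=np.array([i["k1"],0,0,0,0.])
    s=cv2.undistortPoints(np.array(uv,float).reshape(-1,1,2),K,d).reshape(-1,2)
    D=np.c_[s,np.ones(len(s))]@i["R"]; C=-i["R"].T@i["t"]
    return C+D*((z-C[2])/D[:,2])[:,None]
E
python3 - <<'E'
from h import *
for c in ["scene","side"]:
    im=viewer.read_camera(c); i=viewer.camera_info(c)
    for n in ["bar_center","short_bar","flat_bar","jig","cradle","jaw","fixed_contact","lever_pivot","lever_grip","tin","bowl"]:
        for r in viewer.pinpoint(n,c)[:4]:
            p=w(r["at"],i); print(c,n,round(r["confidence"],2),p.round(0),proj(p,i).round(0))
im=viewer.read_camera("scene")[:,:,::-1]
cv2.imwrite("pics/crop1.png",cv2.resize(im[165:305,290:430],None,fx=4,fy=4,interpolation=cv2.INTER_CUBIC))
cv2.imwrite("pics/crop2.png",cv2.resize(im[165:280,135:275],None,fx=5,fy=5,interpolation=cv2.INTER_CUBIC))
E
```

```text
scene bar_center 0.82 [271. 279.  15.] [[348. 184.]]
scene bar_center 0.65 [ 510. -249.   43.] [[175. 225.]]
scene bar_center 0.62 [417. 276.  17.] [[344. 221.]]
scene bar_center 0.57 [364. 429.  16.] [[392. 212.]]
scene short_bar 0.78 [532. 292.  -1.] [[346. 256.]]
scene short_bar 0.28 [ 552. -104.   62.] [[217. 238.]]
scene jig 0.76 [ 528. -184.   -4.] [[196. 239.]]
scene cradle 0.7 [ 511. -246.   44.] [[176. 225.]]
scene jaw 0.54 [ 534. -168.   53.] [[198. 232.]]
scene jaw 0.44 [418. 278.  15.] [[344. 221.]]
scene jaw 0.23 [534. 291.  -2.] [[346. 257.]]
scene fixed_contact 0.96 [ 492. -305.   54.] [[159. 216.]]
scene lever_pivot 0.85 [ 553. -103.   65.] [[217. 238.]]
scene lever_grip 0.63 [562. -52. 132.] [[230. 232.]]
scene tin 0.82 [ 326. -204.   -1.] [[204. 186.]]
scene tin 0.26 [ 527. -182.    0.] [[197. 238.]]
scene bowl 0.69 [609. 470.  -4.] [[403. 286.]]
side bar_center 0.83 [273. 276.  17.] [[323. 282.]]
side bar_center 0.77 [442. 120.  14.] [[283. 239.]]
side bar_center 0.68 [417. 274.  14.] [[272. 270.]]
side bar_center 0.55 [366. 432.  14.] [[267. 313.]]
side short_bar 0.7 [531. 292.   6.] [[232. 267.]]
side flat_bar 0.87 [635. 284.   4.] [[201. 258.]]
side jig 0.8 [ 529. -181.   -1.] [[290. 196.]]
side jig 0.68 [ 496. -304.   54.] [[310. 171.]]
side cradle 0.9 [ 511. -243.   38.] [[301. 180.]]
side cradle 0.74 [ 552. -100.   66.] [[277. 187.]]
side jaw 0.4 [ 534. -165.   56.] [[288. 183.]]
side jaw 0.18 [532. 295.   3.] [[231. 268.]]
side fixed_contact 0.83 [ 494. -303.   56.] [[310. 170.]]
side lever_grip 0.63 [562. -50. 130.] [[268. 176.]]
side lever_grip 0.56 [534. 295.   3.] [[230. 268.]]
side tin 0.67 [ 325. -206.    3.] [[346. 201.]]
side bowl 0.67 [608. 480.   4.] [[171. 303.]]
side bowl 0.5 [ 529. -164.   54.] [[289. 184.]]
```

View pics/crop1.png

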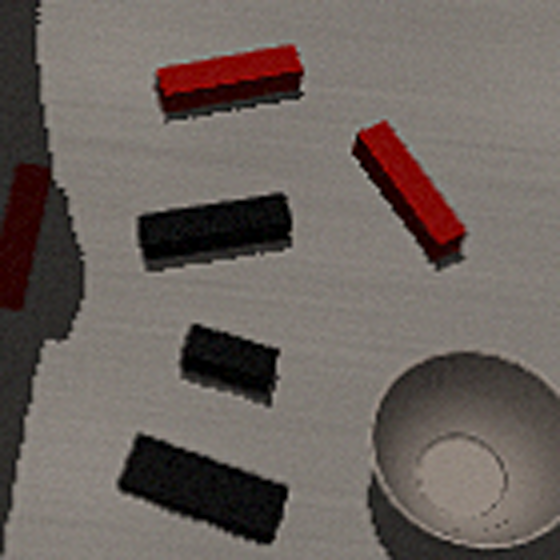

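View pics/crop2.png

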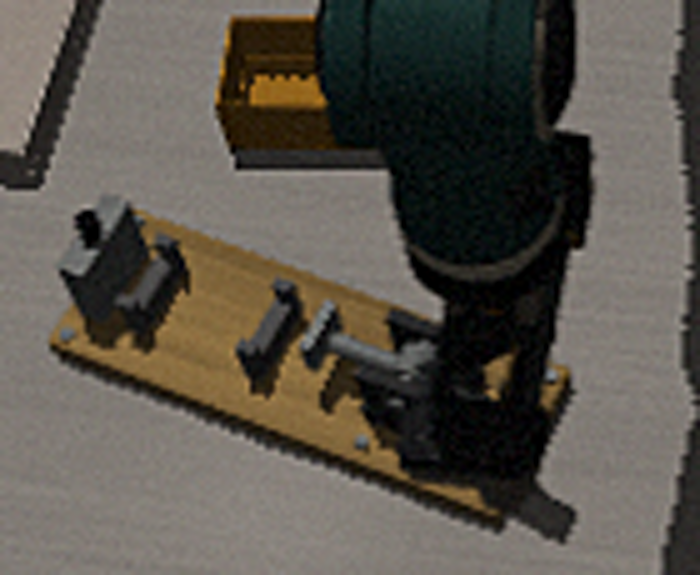

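Run:
```python
from h import *
from scipy.spatial.transform import Rotation as R
im=viewer.read_camera("scene"); i=viewer.camera_info("scene")
for r in viewer.silhouettes("bar_center","scene"):
    m=r["mask"]; v,u=np.nonzero(m); print("scene",r["confidence"],m.sum(),u.mean(),v.mean(),im[m].mean(0))
    if abs(u.mean()-344)<8 and abs(v.mean()-222)<8: 
        P=pix(np.c_[u,v],i,20); print(P.mean(0), cv2.minAreaRect(P[:,:2].astype(np.float32)))
o=robot.observe(); print(R.from_rotvec(o["tcp_rot"]).as_matrix().round(3))
```

```text
scene 0.96 423 391.78723404255317 211.5035460992908 [96.45626478 12.67375887 11.28605201]
scene 0.63 397 346.647355163728 184.2468513853904 [92.33753149  7.98236776  6.54911839]
scene 0.55 338 293.86686390532543 223.97633136094674 [42.0739645   5.0147929   4.78402367]
[[ 0.  1. -0.]
 [-0. -0. -1.]
 [-1.  0.  0.]]
```

The enlarged crop confirms it. The black square bar at (343,222) is long and thick; the short one (347,255) and the flat one (341,286) are the bystanders, and the red ones are decoys. Next I'll look at it with the wrist camera.

Run:
```python
from h import *
o=robot.observe()
robot.movep([417,270,210],o["tcp_rot"]); 
robot.hold(0.3)
i=viewer.camera_info("wrist"); im=viewer.read_camera("wrist")
cv2.imwrite("pics/wrist1.png",im[:,:,::-1])
for r in viewer.pinpoint("bar_center","wrist"): p=w(r["at"],i); print(r["confidence"],p.round(1),proj(p,i).round())
for r in viewer.silhouettes("bar_center","wrist"):
    m=r["mask"]; v,u=np.nonzero(m); print(r["confidence"],m.sum(),u.mean(),v.mean(),im[m].mean(0))
    if im[m].mean()<30:
        P=pix(np.c_[u,v],i,28); print(P.mean(0), cv2.minAreaRect(P[:,:2].astype(np.float32)))
print(robot.observe()["t"],robot.observe()["tcp_pos"])
im=viewer.read_camera("scene"); cv2.imwrite("pics/scene1.png",cv2.resize(im[165:280,135:275,::-1],None,fx=5,fy=5,interpolation=cv2.INTER_CUBIC))
```

```text
0.85 [363.5 431.2  13.8] [[224.  33.]]
0.81 [276.6 280.1  10.9] [[151. 182.]]
0.73 [415.5 276.3  16.3] [[276. 186.]]
0.71 [444.4 129.3   8. ] [[300. 303.]]
0.94 4079 219.54621230693797 35.30350576121599 [182.50772248  63.11718558  60.7330228 ]
0.76 3774 144.37652358240592 181.62745098039215 [181.96131426  67.68256492  65.00768415]
0.74 2755 298.3967332123412 307.9179673321234 [152.62214156  63.69473684  61.46098004]
0.59 2942 276.3303874915024 184.34840244731475 [56.65805574 54.17980965 54.15159755]
3.2917 [417.15225137 269.83388906 209.93770956]
```

View pics/wrist1.png

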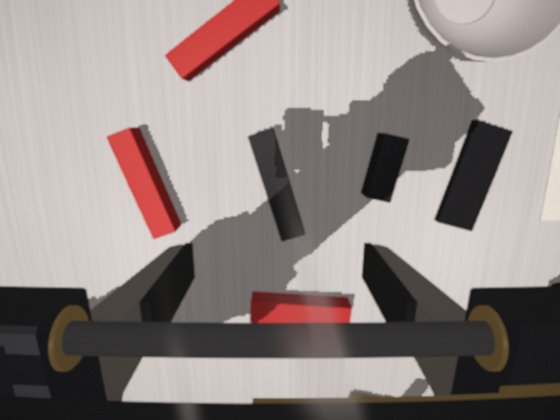

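View pics/scene1.png

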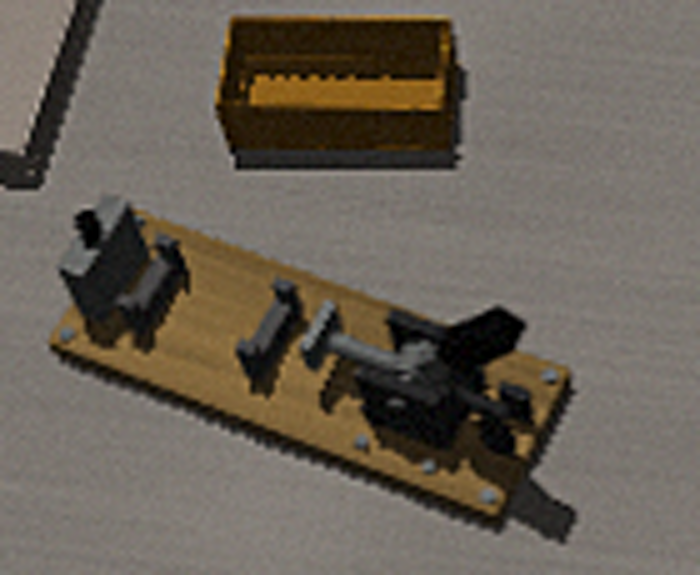

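Wrist picture: the target bar runs from (261,131) to (293,238), with the short bar at (386,167), the flat bar at (474,176) and red bars around them. There is finger room on both sides.

Run:
```python
from h import *
i=viewer.camera_info("wrist"); im=viewer.read_camera("wrist")
for r in viewer.silhouettes("bar_center","wrist"):
    m=r["mask"]
    if im[m].mean()<80:
        v,u=np.nonzero(m)
        for z in (14,28):
            P=pix(np.c_[u,v],i,z); print(z,P.mean(0).round(1), cv2.minAreaRect(P[:,:2].astype(np.float32)))
        d=P[:,:2]-P[:,:2].mean(0); e=np.linalg.eigh(d.T@d)[1][:,1]; print("axis yaw deg",np.degrees(np.arctan2(e[1],e[0])))
# jig yaw from scene board outline
cs=viewer.camera_info("scene"); a=viewer.read_camera("scene")
for r in viewer.silhouettes("jig","scene"):
    m=r["mask"]; v,u=np.nonzero(m); print(r["confidence"],m.sum())
    P=pix(np.c_[u,v],cs,18)[:,:2].astype(np.float32); print(cv2.minAreaRect(P)); break
uv=np.array([[130,212],[573,371],[500,522],[52,345]])/5+[135,165]-0.4
P=pix(uv,cs,18); print(P.round(1), P.mean(0))
for a,b in((0,1),(3,2)): d=P[b]-P[a]; print(np.linalg.norm(d),np.degrees(np.arctan2(d[1],d[0])))
cv2.imwrite("pics/w1c.png",cv2.resize(im[110:260,200:360,::-1],None,fx=5,fy=5))
```

```text
14 [416.  277.1  14. ] ((416.64654541015625, 274.9794921875), (28.969144821166992, 124.00468444824219), 17.020545959472656)
28 [416.1 279.6  28. ] ((416.6780090332031, 277.5614013671875), (27.85886573791504, 119.2519760131836), 17.020545959472656)
axis yaw deg 106.99494208342787
0.77 3518
((518.4396362304688, -193.41954040527344), (357.97552490234375, 138.27664184570312), 75.25799560546875)
[[ 437.8 -323.    18. ]
 [ 518.4  -12.8   18. ]
 [ 626.2  -39.3   18. ]
 [ 541.5 -347.1   18. ]] [ 530.99036995 -180.53501857   18.        ]
320.5241537582185 75.4362358918726
319.18566981441404 74.60661382450071
```

View pics/w1c.png

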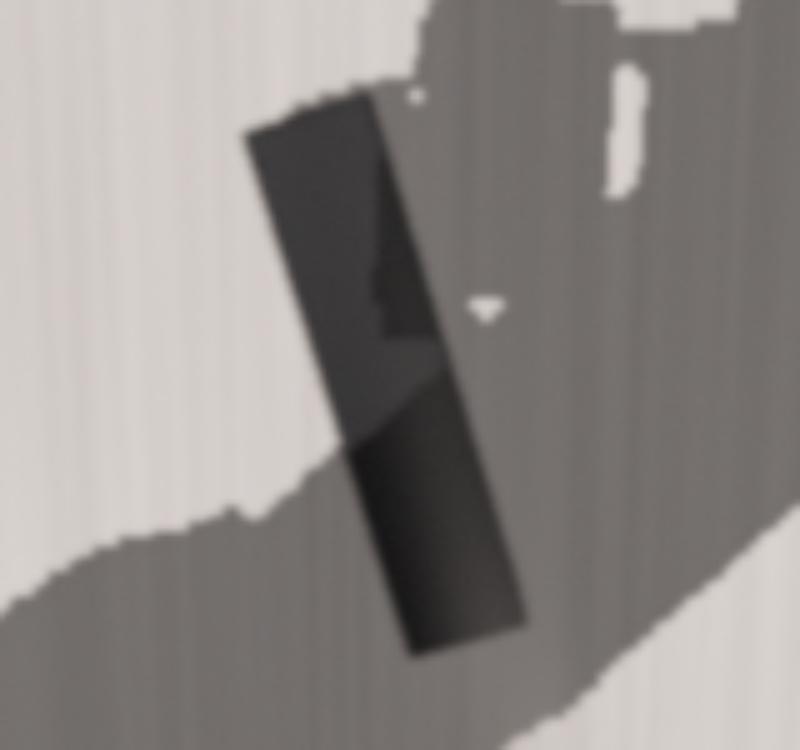

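```bash
cat >> h.py <<'E'
from scipy.spatial.transform import Rotation as Ro
R0=Ro.from_matrix([[0,1,0],[0,0,-1],[-1,0,0]])
def rv(deg): # line direction yaw (mod 180) -> tool z along -dir
    return (Ro.from_euler('z',deg-90,degrees=True)*R0).as_rotvec()
E
python3 - <<'E'
from h import *
q=rv(107)
grip(0.7,25)
robot.movep([416.7,277.6,70],q)
robot.servo_line([416.7,277.6,4],feed=120)
print(robot.observe()["tcp_pos"],robot.observe()["contact_force"])
grip(0.0,25); o=robot.observe(); print(o["t"],o["grip_width"]*92,o["contact_force"])
robot.servo_line([416.7,277.6,150],feed=150)
robot.hold(0.2)
o=robot.observe(); print(o["t"],o["grip_width"]*92,o["contact_force"])
cv2.imwrite("pics/w2.png",viewer.read_camera("wrist")[:,:,::-1])
E
```

```text
[417.39881456 278.12342923   4.87659908] [-1.02133394  0.83886562  0.04866524]
6.0667 28.157487877484336 [-0.10258367 -0.11511291  1.46772246]
7.3917 27.782500956522348 [ 0.5948997  -0.87158913 -1.96920423]
```

View pics/w2.png

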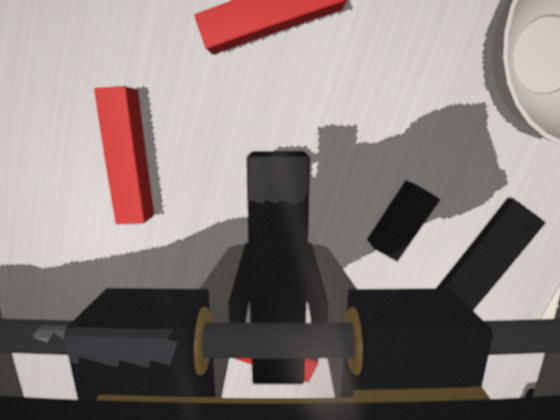

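Bar held, rows 152 to 383 between the fingers, width 28 mm. Next I'll view the jig from beside the cradle.

Run:
```python
from h import *
o=robot.observe(); i=viewer.camera_info("wrist"); 
M=Ro.from_rotvec(o["tcp_rot"]).as_matrix(); print(o["tcp_pos"],o["tcp_rot"])
# bar axial extents: top face at tool x=-? 
for h in (23,24):
  for s in (-60,60):
    P=o["tcp_pos"]+M@np.array([-h,0,s]); print(h,s,proj(P,i).round(1))
robot.servo_line([416.7,277.6,240],feed=250)
yd=np.radians(75); ey=np.array([np.cos(yd),np.sin(yd)]); c=np.array([531,-180.5])+ey*-140
robot.movep([*c,240],rv(75)); robot.hold(0.3)
i=viewer.camera_info("wrist"); im=viewer.read_camera("wrist"); cv2.imwrite("pics/w3.png",im[:,:,::-1])
o=robot.observe(); print(o["t"],o["tcp_pos"],o["joints"].round(2))
for n in ["jig","cradle","fixed_contact","jaw","lever_pivot","lever_grip"]:
    for r in viewer.pinpoint(n,"wrist")[:2]: p=w(r["at"],i); print(n,r["confidence"],p.round(1),proj(p,i).round())
```

```text
[416.37597094 277.38396918 149.32548105] [ 0.98689232  1.33560126 -0.98900748]
23 -60 [[276.7 153.5]]
23 60 [[276.7 384.4]]
24 -60 [[276.7 153.7]]
24 60 [[276.7 385.8]]
10.4417 [ 494.9328334  -315.42153962  239.99699205] [ 0.24  0.34  0.34  1.76 -0.13  1.07  0.36]
jig 0.84 [ 5.275e+02 -1.823e+02 -5.000e-01] [[275.  66.]]
cradle 0.65 [ 517.1 -235.8   35.5] [[279. 114.]]
jaw 0.69 [ 531.6 -159.1   57.2] [[273.  30.]]
lever_grip 0.5 [ 523.7 -177.4    1.3] [[271.  62.]]
```

View pics/w3.png

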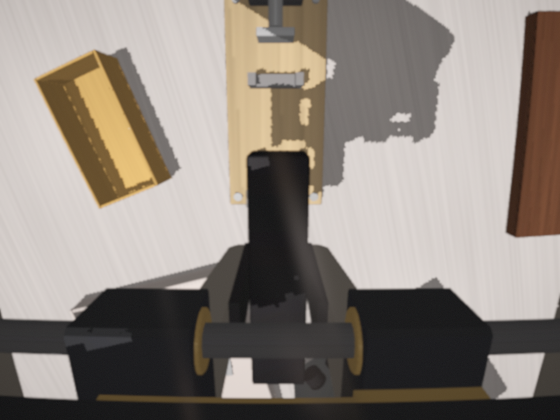

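Run:
```python
from h import *
i=viewer.camera_info("wrist"); im=viewer.read_camera("wrist")
cv2.imwrite("pics/w3c.png",cv2.resize(im[0:215,205:345,::-1],None,fx=3.7,fy=2.7,interpolation=cv2.INTER_CUBIC))
```

```text
(no output)
```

View pics/w3c.png

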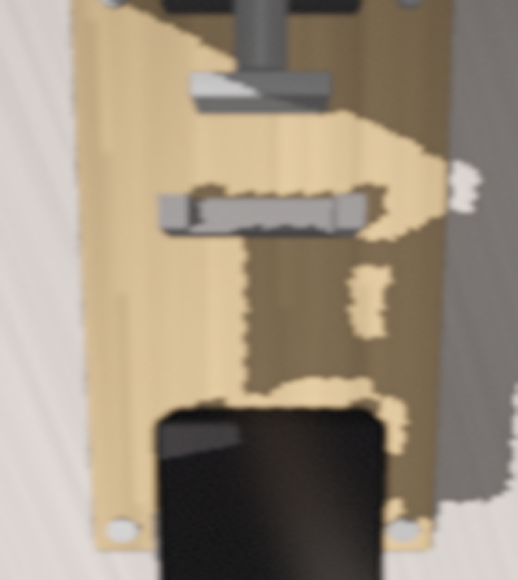

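Run:
```python
from h import *
i=viewer.camera_info("wrist")
f=lambda x,y:(x/3.7+205-.36,y/2.7-.3)
def show(n,pts,z):
    P=pix([f(*p) for p in pts],i,z); print(n,P[:,:2].round(1).tolist(),P.mean(0).round(1)); return P
b=show("board L,R top; L,R bottom",[(73,2),(452,2),(95,550),(433,549)],18)
for k in(0,1): d=b[k]-b[k+2]; print(np.degrees(np.arctan2(d[1],d[0])))
print("width",np.linalg.norm(b[0]-b[1]),np.linalg.norm(b[2]-b[3]))
s=show("saddle",[(160,195),(367,195),(160,225),(367,225)],54); print(np.linalg.norm(s[0]-s[1]))
j=show("jaw back",[(190,72),(330,72)],69)
for yaw in (74.5,75,75.5):
    ey=np.array([np.cos(np.radians(yaw)),np.sin(np.radians(yaw))]); ex=np.array([ey[1],-ey[0]])
    n=((b[2]+b[3])/2)[:2]+160*ey; sa=s.mean(0)[:2]+22*ey
    print(yaw,"origin from near corners",n.round(1),"saddle",sa.round(1), "ex diff",[(ex@q).round(1) for q in (n,sa,((b[0]+b[1])/2)[:2],j.mean(0)[:2],[531,-180.5])],"ey",(ey@n).round(1),(ey@sa).round(1),(ey@[531,-180.5]).round(1))
```

```text
board L,R top; L,R bottom [[491.9, -108.2], [595.9, -136.1], [434.7, -320.0], [540.2, -347.7]] [ 515.7 -228.    18. ]
74.89865347190582
75.25529941774744
width 107.66774119609376 109.03198043361766
saddle [[497.6, -189.4], [551.2, -203.7], [494.7, -199.5], [548.7, -213.9]] [ 523.1 -201.7   54. ]
55.452400273784285
jaw back [[516.6, -155.2], [550.4, -164.2]] [ 533.5 -159.7   69. ]
74.5 origin from near corners [ 530.2 -179.7] saddle [ 528.9 -180.5] ex diff [np.float64(558.9), np.float64(557.9), np.float64(556.7), np.float64(556.8), np.float64(559.9)] ey -31.4 -32.5 -32.0
75 origin from near corners [ 528.9 -179.3] saddle [ 528.8 -180.4] ex diff [np.float64(557.2), np.float64(557.4), np.float64(557.0), np.float64(556.7), np.float64(559.6)] ey -36.3 -37.4 -36.9
75.5 origin from near corners [ 527.5 -178.9] saddle [ 528.6 -180.4] ex diff [np.float64(555.5), np.float64(556.9), np.float64(557.1), np.float64(556.5), np.float64(559.3)] ey -41.2 -42.3 -41.8
```

Jig pose: yaw 75.0°, with origin projections 557.1 along x and -37.0 along y. The board, saddle and jaw measurements agree within about 1 mm. Placing at jig y = -60.

```bash
cat >> h.py <<'E'
yd=np.radians(75.0); EY=np.array([np.cos(yd),np.sin(yd)]); EX=np.array([EY[1],-EY[0]])
O=557.1*EX-37.0*EY
def J(x,y,z): return [*(O+x*EX+y*EY),z]
E
python3 - <<'E'
from h import *
print(O)
robot.servo_line(J(0,-60,200),feed=200,rotation=rv(75))
robot.servo_line(J(0,-60,65),feed=150)
robot.hold(0.2)
o=robot.observe(); f0=o["contact_force"]; print(o["t"],o["tcp_pos"],f0,J(0,-60,65))
for c in("scene","side","wrist"): cv2.imwrite(f"pics/p_{c}.png",viewer.read_camera(c)[:,:,::-1])
a=cv2.imread("pics/p_scene.png")[180:290,140:260]; b=cv2.imread("pics/p_side.png")[130:230,230:350]
a=cv2.resize(a,(440,400),interpolation=2); b=cv2.resize(b,(360,400),interpolation=2); cv2.imwrite("pics/p_all.png",np.hstack([a[:,:],b]))
E
```

```text
[ 528.54097316 -179.9273456 ]
12.6417 [ 513.58435295 -238.08324559   65.9047656 ] [-0.18998544 -0.22789738 -1.37530634] [np.float64(513.0118304506956), np.float64(-237.88289517665393), 65]
```

View pics/p_all.png

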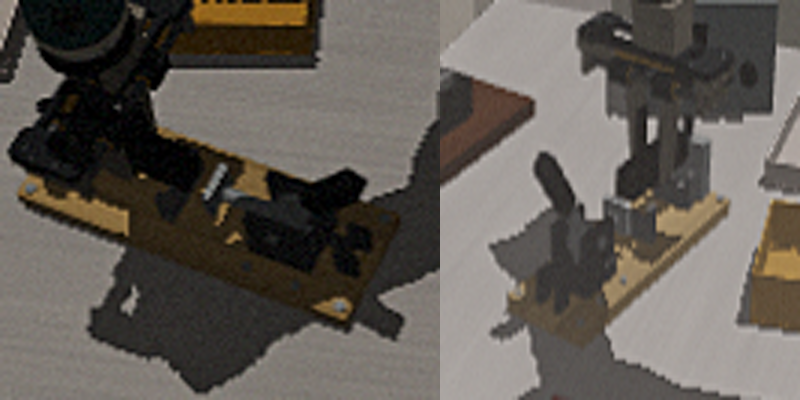

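View pics/p_wrist.png

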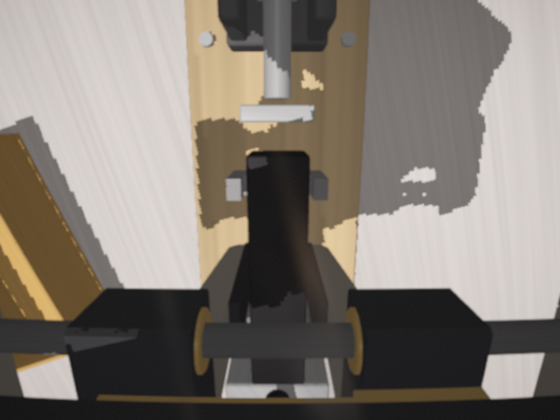

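Wrist view: the saddle cheeks at (234,189) and (320,186) straddle the bar centre at u≈278, so it is centred. Lowering.

Run:
```python
from h import *
robot.servo_line(J(0,-60,49),feed=60)
robot.hold(0.1)
f0=robot.observe()["contact_force"][2]
z=49
while z>41.5:
    z-=1; robot.servo_line(J(0,-60,z),feed=25); o=robot.observe(); print(z,o["tcp_pos"].round(1),o["contact_force"].round(1))
    if o["contact_force"][2]-f0>3: break
grip(0.55); robot.hold(0.1); o=robot.observe(); print(o["t"],o["grip_width"],o["contact_force"].round(1))
robot.servo_line(J(0,-60,200),feed=200)
robot.servo_line(J(0,-110,240),feed=250); robot.hold(0.2)
cv2.imwrite("pics/q_wrist.png",viewer.read_camera("wrist")[:,:,::-1])
b=viewer.read_camera("side")[130:230,230:350,::-1]; cv2.imwrite("pics/q_side.png",cv2.resize(b,(720,600),interpolation=2))
print(robot.observe()["t"])
```

```text
48 [ 513.1 -237.9   48.1] [-0.3  0.2 -1.3]
47 [ 513.  -237.9   47. ] [-0.1 -0.2 -1.9]
46 [ 513.  -237.9   45.9] [-0.2 -0.7 -1.5]
45 [ 513.  -237.9   44.9] [-0.1  0.4 -2.4]
44 [ 513.2 -238.    44.2] [-0.6 -0.6  1.1]
43 [ 513.2 -238.    44.2] [-3.5  1.3  9.1]
15.425 0.5473088001653298 [-0.6 -0.1 -0.4]
17.0667
```

View pics/q_wrist.png

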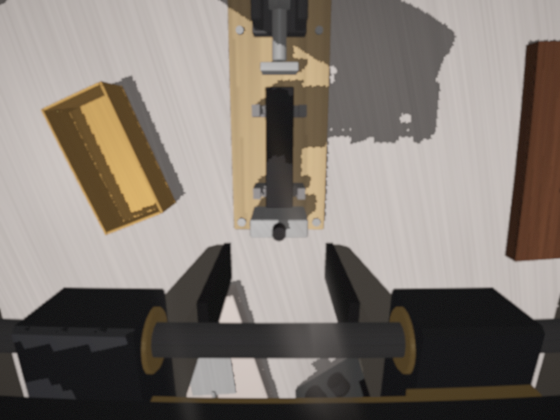

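View pics/q_side.png

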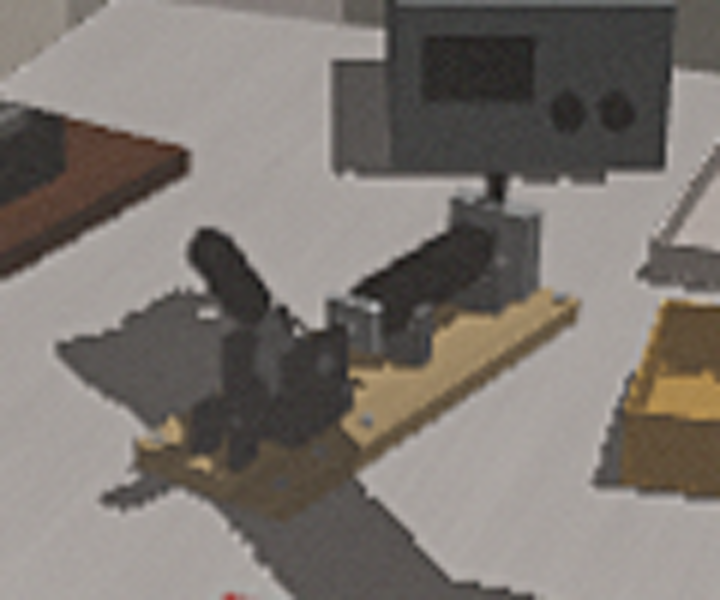

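The bar lies in both saddles (wrist u≈280, rows 88 to 207). Now measuring the lever from above.

Run:
```python
from h import *
robot.servo_line(J(0,80,260),feed=250); robot.hold(0.25)
i=viewer.camera_info("wrist"); im=viewer.read_camera("wrist"); cv2.imwrite("pics/l_wrist.png",im[:,:,::-1])
def jc(p): return np.round([(p[:2]-O)@EX,(p[:2]-O)@EY,p[2]],1)
for c in("wrist","side","scene"):
    if c!="wrist": viewer.read_camera(c); i=viewer.camera_info(c)
    for n in["lever_grip","lever_pivot"]:
        for r in viewer.pinpoint(n,c)[:2]: print(c,n,r["confidence"],jc(w(r["at"],i)))
i=viewer.camera_info("wrist")
for y in (82,85,88):
    p=[J(0,y,62),J(0,y+85*np.sin(.65),62+85*np.cos(.65)),J(0,y+120*np.sin(.65),62+120*np.cos(.65))]; print(y,proj(np.array(p),i).round(0).tolist())
print(robot.observe()["t"])
```

```text
wrist lever_grip 0.93 [ -2.2 135.8 131.4]
wrist lever_pivot 0.94 [-0.4 82.3 60.6]
side lever_grip 0.7 [-19.4 476.9   3. ]
side lever_grip 0.51 [  0.4 133.8 131.4]
side lever_pivot 0.96 [ 2.5 82.6 64.9]
side lever_pivot 0.59 [-18.6 477.2   3.9]
scene lever_grip 0.61 [ -3.5 132.3 128.7]
scene lever_pivot 0.82 [-0.4 79.6 60. ]
scene lever_pivot 0.54 [-89.7 649.4   0.9]
82 [[278.0, 189.0], [278.0, 146.0], [278.0, 121.0]]
85 [[278.0, 187.0], [278.0, 143.0], [278.0, 117.0]]
88 [[278.0, 184.0], [278.0, 139.0], [278.0, 113.0]]
18.6833
```

View pics/l_wrist.png

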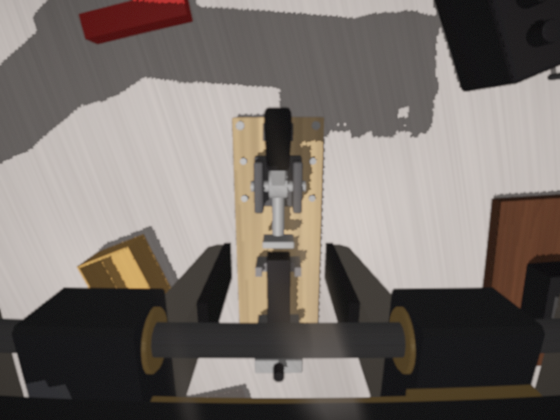

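Run:
```python
from h import *
PY=82.5
def g(a,dz=0): l=.65-a; return J(0,PY+85*np.sin(l),62+85*np.cos(l)-19+dz)
robot.servo_line(g(0,70),feed=200)
robot.servo_line(g(0),feed=120)
o=robot.observe(); print(o["t"],o["tcp_pos"],g(0),o["contact_force"].round(1))
grip(0.0,50); o=robot.observe(); print("gripped",o["t"],o["grip_width"]*92,o["contact_force"].round(1))
if 18<o["grip_width"]*92<27:
    for a in np.linspace(0,1.75,15)[1:]:
        robot.servo_line(g(a),feed=70); o=robot.observe()
        print(round(a,2),(o["tcp_pos"]-g(a)).round(1),o["contact_force"].round(1),round(o["grip_width"]*92,1))
        if np.linalg.norm(o["contact_force"])>60: print("STOP"); break
print(o["t"])
cv2.imwrite("pics/c_wrist.png",viewer.read_camera("wrist")[:,:,::-1])
b=viewer.read_camera("side")[110:230,210:350,::-1]; cv2.imwrite("pics/c_side.png",cv2.resize(b,(700,600),interpolation=2))
```

```text
20.05 [563.84042723 -50.87241477 111.41415389] [np.float64(563.2074146273432), np.float64(-50.550424713804574), np.float64(110.66712287666974)] [0.4 0.5 1.1]
gripped 20.5917 21.667462397436033 [-2.1 -0.1  4.1]
0.12 [ 0.2  1.4 -0.8] [ 2.9  3.9 -8.1] 21.7
0.25 [ 0.4  2.  -1.1] [  4.7   5.3 -11.3] 21.7
0.38 [ 0.7  3.3 -1.3] [  6.    7.9 -13.6] 21.6
0.5 [ 1.2  4.9 -1.2] [  7.2   9.1 -12.5] 22.1
0.62 [ 1.6  6.5 -0.6] [ 6.6 12.8 -9.4] 21.5
0.75 [2.1 7.9 0.3] [ 5.4 16.2 -2.5] 21.5
0.88 [2.3 8.8 1.5] [ 1.3 17.4  7.7] 21.4
1.0 [2.3 8.  2.7] [-2.3 18.3 15.1] 20.5
1.12 [-0.3 -1.   0.3] [ 0.1 -0.2  1.3] -0.1
1.25 [-0.7 -0.9 -0.6] [ 0.2  0.7 -0.9] 0.2
1.38 [-0.5 -0.5 -0.5] [0.2 0.8 0.3] 0.4
1.5 [-0.5 -0.4 -0.5] [-0.3  0.   0.4] 0.5
1.62 [-0.5 -0.3 -0.5] [-1.3 -0.6  0.1] 0.2
1.75 [-0.5 -0.2 -0.5] [0.4 0.7 0.7] 0.4
24.7917
```

View pics/c_wrist.png

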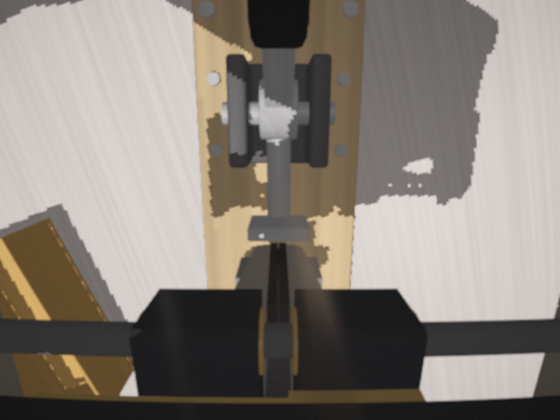

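View pics/c_side.png

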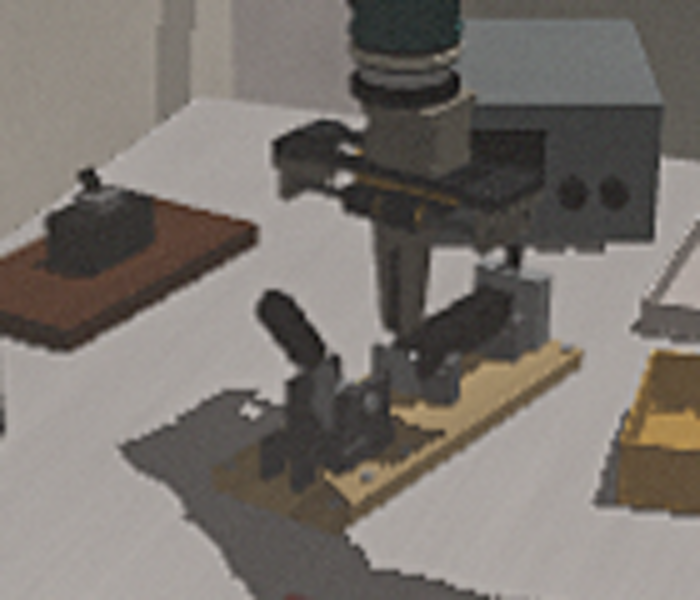

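The pinch slipped: the arm's compliance lagged and the lever slid out of the pads at about 1.0 rad, then sprang back to open. The bar still lies in the saddles. I'll push the handle instead, with shut fingers from the +y side, which doesn't rely on friction. First a check on the bar from above.

Run:
```python
from h import *
robot.servo_line(J(0,7,245),feed=250)
robot.servo_line(J(0,-100,245),feed=300);robot.hold(0.15)
cv2.imwrite("pics/d_wrist.png",viewer.read_camera("wrist")[:,:,::-1])
print(robot.observe()["t"])
```

```text
26.4
```

View pics/d_wrist.png

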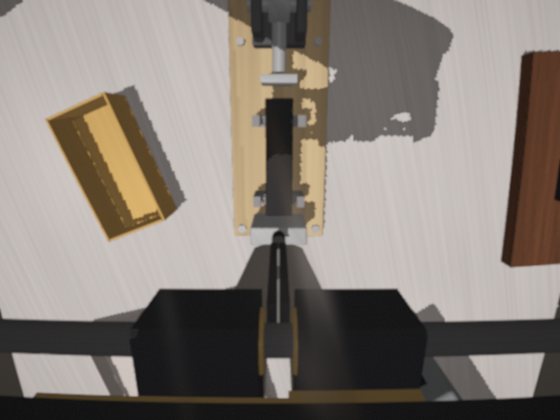

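The bar still lies straight in both saddles (u≈280, rows 98 to 215), nudged toward the fixed contact. Now the push.

Run:
```python
from h import *
PY=82.5
robot.servo_line(J(0,PY+112,245),feed=350)
robot.servo_line(J(0,PY+112,128),feed=180)
robot.hold(0.1); o=robot.observe(); print(o["t"],o["contact_force"].round(1))
for d in list(range(95,-61,-12)):
    robot.servo_line(J(0,PY+d,128),feed=90); o=robot.observe()
    f=o["contact_force"]; e=o["tcp_pos"]-J(0,PY+d,128)
    print(d,e.round(1),"fy %.1f fx %.1f fz %.1f"%(f[:2]@EY,f[:2]@EX,f[2]))
    if np.linalg.norm(f)>40: print("STOP");break
print(o["t"])
b=viewer.read_camera("side")[110:230,210:350,::-1]; cv2.imwrite("pics/e_side.png",cv2.resize(b,(700,600),interpolation=2))
cv2.imwrite("pics/e_wrist.png",viewer.read_camera("wrist")[:,:,::-1])
```

```text
28.2917 [ 0.6  0.9 -0.5]
95 [ 0.  -1.1  0.5] fy -0.9 fx -0.1 fz -0.1
83 [1.1 1.4 1. ] fy 4.0 fx -0.0 fz 3.4
71 [1.8 2.  1.4] fy 6.3 fx 0.5 fz 6.3
59 [2.  2.1 1.5] fy 7.1 fx 1.0 fz 5.3
47 [2.1 2.1 1.5] fy 7.8 fx 0.8 fz 6.2
35 [2.1 1.9 1.4] fy 7.3 fx 1.2 fz 6.4
23 [1.9 1.7 1.3] fy 7.2 fx 0.7 fz 5.4
11 [2.5 3.9 1.7] fy 11.5 fx 0.4 fz 8.6
-1 [2.3 3.2 1.4] fy 9.5 fx 0.0 fz 7.1
-13 [1.3 1.9 0.1] fy 6.0 fx 1.5 fz -0.4
-25 [-0.7 -0.9 -0.4] fy 0.2 fx 0.4 fz 0.4
-37 [-0.5 -1.3 -0.1] fy 0.8 fx 1.2 fz 1.2
-49 [-0.2 -0.7  0. ] fy 0.9 fx 0.1 fz 0.1
32.0333
```

View pics/e_side.png

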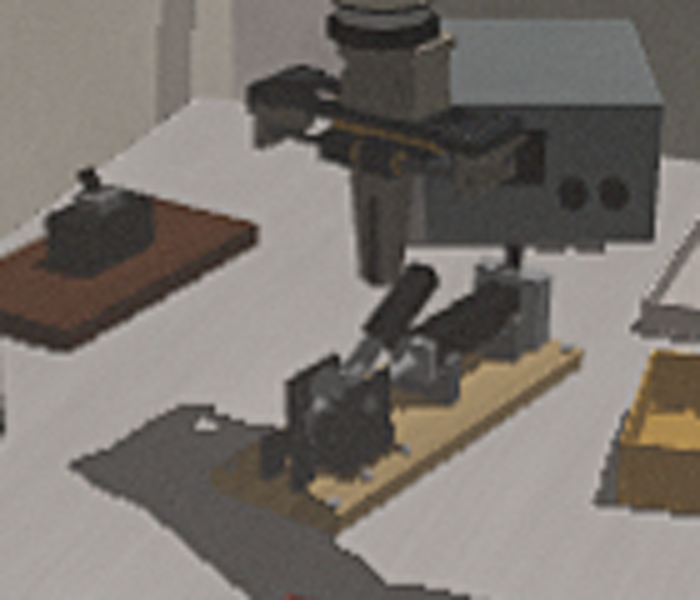

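View pics/e_wrist.png

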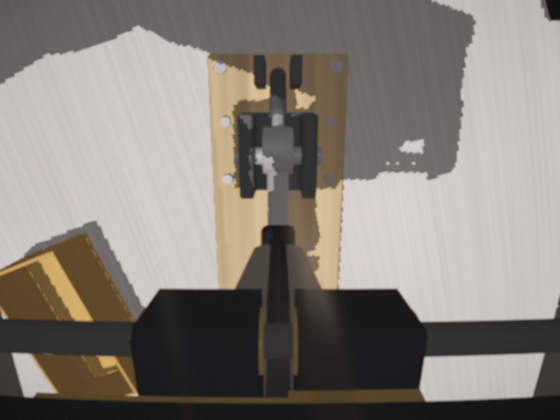

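The lever has snapped over toward -y. Retreating upwards and checking.

Run:
```python
from h import *
PY=82.5
robot.servo_line(J(0,PY-49,250),feed=200)
robot.servo_line(J(0,-110,250),feed=300); robot.hold(0.2)
i=viewer.camera_info("wrist"); cv2.imwrite("pics/f_wrist.png",viewer.read_camera("wrist")[:,:,::-1])
def jc(p): return np.round([(p[:2]-O)@EX,(p[:2]-O)@EY,p[2]],1)
def sh(c,i):
    for n in("lever_grip","jaw","bar_center"):
        for r in viewer.pinpoint(n,c)[:3]: print(c,n,round(r["confidence"],2),jc(w(r["at"],i)))
sh("wrist",i)
for c in("side","scene"):
    im=viewer.read_camera(c); cv2.imwrite(f"pics/f_{c}.png",im[:,:,::-1]); sh(c,viewer.camera_info(c))
b=cv2.imread("pics/f_side.png")[110:230,210:350]; cv2.imwrite("pics/f_sidec.png",cv2.resize(b,(700,600),interpolation=2))
i=viewer.camera_info("wrist"); l=-1.1
print("expected closed tip px",proj(np.array([J(0,PY+120*np.sin(l),62+120*np.cos(l)),J(0,PY+85*np.sin(l),62+85*np.cos(l))]),i).round())
print("expected bar ends px",proj(np.array([J(0,-130,68),J(0,-10,68)]),i).round())
print(robot.observe()["t"])
```

```text
wrist lever_grip 0.64 [-1.2 10.9 98.8]
wrist jaw 0.67 [-0.3 -3.2 53. ]
wrist jaw 0.52 [  3.4 -55.9  35.6]
wrist bar_center 0.95 [ -1.2 -71.6  57.2]
side lever_grip 0.57 [  0.9   9.3 102. ]
side jaw 0.61 [ 2.6 -9.9 53.9]
side bar_center 0.7 [-365.5  374.    16.1]
side bar_center 0.65 [-161.4  268.5   16.1]
side bar_center 0.64 [-319.9  547.1   15.7]
scene lever_grip 0.62 [  1.    2.6 101.4]
scene jaw 0.39 [-0.4 -9.2 51.2]
scene bar_center 0.93 [-366.4  374.5   14.2]
scene bar_center 0.76 [-318.2  544.2   13.7]
scene bar_center 0.73 [  1.9 -71.1  56. ]
expected closed tip px [[278. 108.]
 [278.  73.]]
expected bar ends px [[278. 212.]
 [278.  95.]]
34.3167
```

View pics/f_wrist.png

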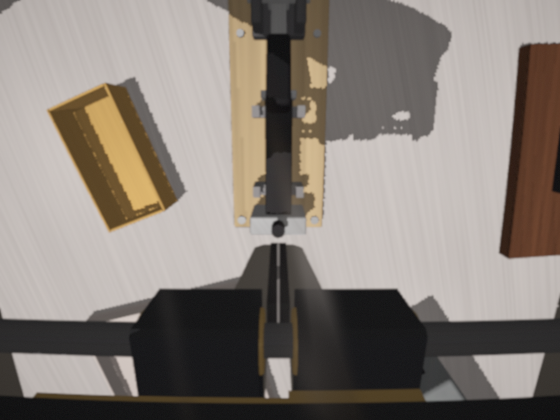

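View pics/f_sidec.png

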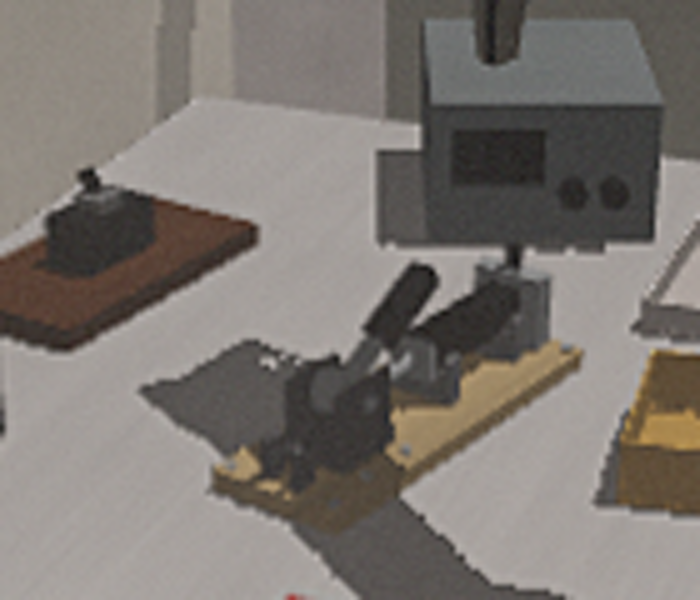

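View pics/f_scene.png

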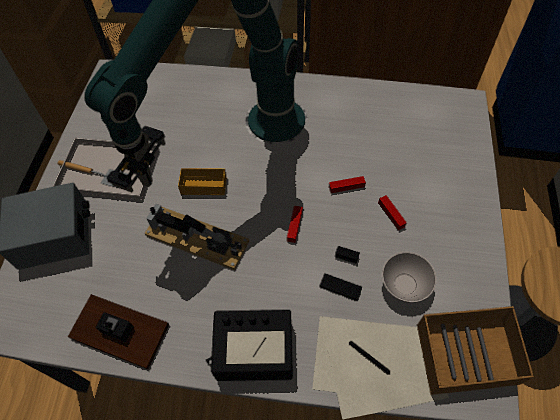

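The lever grip point is at jig (y≈9, z≈100), against about (7, 101) expected when closed. The bar centre is at y≈-71, against -70 expected. The bar end meets the fixed contact at wrist row 212, and the bystanders are where they were. Handing in.

Run:
```python
from h import *
robot.job_done(); print(robot.observe()["t"])
```

```text
the job is handed in; nothing more can be done
the job is handed in; nothing more can be done
```

The long black carbon bar lies in both saddles, and the cam lever is past its high point and closed, so the bar is pressed between the contacts. I handed the job in at about 34.5 s of the 54 s.

- **Bar:** I gripped it at 25 N and lowered it in 1 mm steps until it touched the saddle floors, then opened the fingers there, so it was not dropped.
- **Lever, first attempt failed:** a 50 N pinch slipped off the handle at about 1.0 rad and the lever sprang back open. The bar stayed in its saddles but was nudged slightly towards the fixed contact.
- **Lever, second attempt:** I pushed the handle over with shut fingers from the +y side, using about 14 N at most, and it snapped closed.
- **Last checks:**
  - **Bar:** its centre is at jig y ≈ -71 mm (-70 expected).
  - **Lever:** wrist and side cameras put the grip point at about y 10, z 100 mm (7, 101 expected closed). The scene camera read y 2.6.
  - **Jaw:** its centre was found at y -3 to -10 mm depending on the camera (about -6 expected).
  - **Bystanders:** in the last scene picture the other two samples, the tin and the bowl looked unmoved. I did not re-measure them.
- **Not measured:** I did not measure the pressing force on the bar. It follows from the lever being closed.

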